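# Fetch the sample pot from behind the reagent jars and set it covered on the hotplate

## Robot

A 6-joint arm with a two-finger parallel gripper is mounted at the origin on the work surface. World frame = base frame: x ahead of the robot, y to its left, z up, the work surface at z = 0. Lengths are in m, angles in rad, forces in N, time in s.
With the tool pointing down it reaches from about 0.35 to 0.975 m from the base axis. Payload 7.1 kg.
Tool frame: the origin (TCP) lies midway between the tips of the shut fingers; the grasp point (between the pads) lies 19 mm behind it; z points along the fingers, y is the line along which they close (so a half turn about z gives the same grasp; the last joint's range is limited). The gripper opens to 88 mm and grips with 3 to 60 N. Pads are 20 mm wide; open, the fingers measure 115 mm over their backs; the gripper's body (75 mm by 178 mm) begins 61 mm behind the grasp point.
Start: joints at [1.095, 0.423, 1.63, -0, 1.089, -0.019], TCP at [0.276, 0.561, 0.223] pointing down, gripper open.
Joint ranges: [-3, 3], [-0.9, 2.11], [0.09, 2.58], [-1.31, 4.45], [0.11, 2.69], [-2.54, 2.54]. Speed limits (rad/s): [2.39, 2.39, 3.01, 3.14, 3.14, 3.14].

## Interface

Orientations are given as a unit quaternion [w, x, y, z].
In Python, from station import sense, snapshot, env gives the robot as it stands.
- The arm moves only by the tool drive_tool, never from a script. Its argument "targets" is a list of rows, each a list of 5 numbers: the opening, from 0 (shut) to 1 (fully open), then the shift along the world's x, y, z in m, then the turn about the world's z in rad. A call has 1 to 12 rows; each row is the pose to reach, as a shift and turn from the pose commanded when the call began; what a row does not reach only later rows make up. A row lasts 1/12 s, in which the tool goes at most 41.7 mm and 7.16 degrees, less where a joint would pass 70% of its speed; a pose out of reach is approached as far as the arm can. A call with a gripper value outside its range is refused whole. The fingers move at their own pace and stop on an object; "force" is the grip in N (left out, the last holds). Time passes only in rows, so rows that repeat a pose let the fingers close. It gives the time, the measured TCP pose, the force, the opening and the grip force at its end, in the units of the state.
- sense(): the state, without advancing time (a new reading comes with each control period).
- snapshot(name): name is "side" or "top" or "wrist"; returns a dict with "color" (480x640x3 uint8, red, green, blue), "intrinsics" (3x3 intrinsics, pixels), "distortion" ([k1, k2, p1, p2, k3] as OpenCV has them; the pictures are not rectified), "xyz" and "rotation" of the camera in the world; the wrist camera has in their place "T_tool_cam" (4x4, takes a point from camera to tool coordinates, whose origin is the TCP and whose axes are the flange's). Camera axes: x right, y up, looking along -z (the intrinsics and any distortion apply to the point x, -y, -z); pixel columns grow to the right and rows downward; lengths in m; the calibration is good to about 2 mm. A picture is of the moment at which its call begins: read the wrist's pose just before it. There is no depth.
- env.sign_off(): hands the job in; it is judged then, once.
The state is a dict: "time_s": time; "joint_pos": joint angles; "dq": joint speeds; "joint_torque": joint torques, N m; "position": TCP position; "tool_rot": TCP orientation; "wrist_force": force on the tool from outside, world axes, zero at the start; "ft_torque": the same for the moment, N m; "grip_width": finger opening in m; "grip_force": force on a finger pad.
Only numpy, scipy, OpenCV 4.12 (cv2) and the standard library are available. Lean on these libraries where they do the work, as an engineer would, in place of code of your own. Each camera call takes 0.05 s, during which the arm holds its last target. There are 200 camera calls.

## Task

The steel sample pot stands at the back of the white rack, hemmed in by two tall amber jars: first stand both jars in the shallow steel tray, then set the pot upright in the middle of the hotplate's white plate. Put its red-knobbed cover on it, and stand each jar back in the rack in the middle of the square of its own cap colour (blue cap on blue, orange on orange; they may have been standing the wrong way round). Keep jars and pot upright throughout and leave the green glass beaker where it is.

Things in the scene. Friction and masses are not known exactly. Their poses are not given: they have to be found in the camera images.
- jar_blue: Amber glass jar with a paper label and a blue screw cap, round about its upright z axis: body 50 mm in diameter, 100 mm tall; on it the cap, 53 mm in diameter, 30 mm tall; 130 mm in all, 0.15 to 0.3 kg. Origin: centre of its underside. It stands in the front part of the rack at the start, on either square.
- jar_orange: The same jar with an orange cap. Origin: centre of its underside.
- pot: Open steel sample pot, a plain round cup: outside diameter 60 mm, inside 52 mm, 50 mm tall. Origin: centre of its underside, z up. At the start it stands in the rack close to its back wall (about 10 mm gap) between and behind the two jars, too hemmed in to be gripped until they are gone.
- cover: The pot's cover, knob up on the bench. Origin: centre of its underside, z up. From there up: a plug 36 mm in diameter, 6 mm tall (hangs loosely in the pot's mouth); a steel disc 72 mm in diameter, 5 mm thick; a red upright cylindrical knob 18 mm in diameter, from 11 to 38 mm. Seated on the pot its origin is 44 mm above the pot's origin.
- beaker: Bystander: empty green glass beaker, 66 mm in diameter at the rim, 95 mm tall, standing on the bench near the cover. Origin: centre of its underside. Not to be disturbed.
- rack: White plastic rack, fixed: a board 150 mm (its x) by 220 mm (its y), 12 mm thick, with a wall along its back (x = +60 to +68 mm) reaching 50 mm above the bench; open in front (-x) and at the sides. Origin: centre of the underside, on the bench. The two colour squares lie side by side along y, 112 mm apart; the pot stands near x = +20 mm, y = 0.
- mark_blue: Blue square, 76 mm a side, flat on the rack's board: the place of the blue-capped jar. Origin: its centre, on the board's upper face (12 mm above the bench); axes parallel to the rack's. Blue and orange may be either way round.
- mark_orange: Orange square, 76 mm a side, the place of the orange-capped jar; otherwise as the blue one.
- tray: Shallow steel tray, fixed, empty: 160 mm (its x) by 230 mm (its y) outside, 5 mm walls 12 mm high, floor 5 mm thick. Origin: centre of the underside, on the bench. Room for both jars side by side along its y, some 110 mm apart.
- plate_middle (a point): Middle of the upper face of the hotplate's white square plate (150 mm a side, 85 mm above the bench, a grey ring of 90 mm around the middle; it is cold). The blue hotplate is fixed, 250 mm (its x) by 170 mm (its y); its lower control panel, 54 mm high with the knobs, lies on the -x side.

How it is judged:
On the way, in this order (a step that is already met when the one before it is completed fails the run):
1. both jars stand in the steel tray (x of jar_blue in the frame of tray between -0.08 and 0.08 m and y of jar_blue in the frame of tray between -0.115 and 0.115 m and z of jar_blue in the frame of tray between -0.005 and 0.011 m and angle between each of jar_blue, jar_orange's own z axis and vertical below 0.1 rad and linear speed of each of jar_blue, jar_orange below 0.03 m/s and angular speed of each of jar_blue, jar_orange below 0.3 rad/s and x of jar_orange in the frame of tray between -0.08 and 0.08 m and y of jar_orange in the frame of tray between -0.115 and 0.115 m and z of jar_orange in the frame of tray between -0.005 and 0.011 m), for 0.2 s.
2. the pot stands in the middle of the hotplate's white plate (horizontal distance between pot and plate_middle below 0.015 m and z of pot in the frame of plate_middle between -0.004 and 0.004 m and angle between pot's own z axis and vertical below 0.08 rad and linear speed of pot below 0.03 m/s and angular speed of pot below 0.3 rad/s), for 0.2 s.
At the end, for the whole second after the job is handed in: The pot stands upright on the white plate, its centre within 15 mm of the plate's middle; the cover lies level on it, plug in its mouth, centres within 12 mm; each jar stands upright on the rack within 15 mm of the centre of the square of its own colour; everything released and at rest (all of step 2 and horizontal distance between cover and pot below 0.012 m and z of cover in the frame of pot between 0.04 and 0.048 m and angle between each of cover, jar_blue, jar_orange's own z axis and vertical below 0.08 rad and linear speed of each of cover, jar_blue, jar_orange below 0.03 m/s and angular speed of each of cover, jar_blue, jar_orange below 0.3 rad/s and horizontal distance between jar_blue and mark_blue below 0.015 m and z of jar_blue in the frame of mark_blue between -0.004 and 0.004 m and horizontal distance between jar_orange and mark_orange below 0.015 m and z of jar_orange in the frame of mark_orange between -0.004 and 0.004 m); the robot touches nothing.
It fails at once if the blue-capped jar is tipped over (angle between jar_blue's own z axis and vertical above 0.5 rad).
It fails at once if the orange-capped jar is tipped over (angle between jar_orange's own z axis and vertical above 0.5 rad).
It fails at once if the pot is tipped over (angle between pot's own z axis and vertical above 0.5 rad).
It fails at once if the glass beaker is shifted more than 30 mm or tipped (distance of beaker from where it was at the start of the episode above 0.03 m or angle between beaker's own z axis and vertical above 0.5 rad).
It also fails if it takes over 136 s, if anything falls off the work surface, if the arm or the gripper's body presses on something with over 40 N, if the wrist force passes 120 N, or if a joint passes its speed limit or range.

## Working session

There is one attempt and no reset: what is moved stays moved. The work goes in short steps, Python scripts to look and compute and a tool call to move; the robot and the scene stay as the last step left them, time stands still between calls to the robot, and variables do not carry over. Pictures are saved under pics/ and viewed, at most 14 in all, crops included, and the job is handed in when it is done.

Besides the shell and the picture viewer there is one more tool, called as name(argument=value, ...), one argument or row to a line, values as JSON. drive_tool: Moves the arm, as the interface text tells. Its arguments: {"type":"object","properties":{"targets":{"type":"array","items":{"type":"array","items":{"type":"number"}}},"force":{"type":"number"}},"required":["targets"]}

```bash
ls; mkdir -p pics
cat > h.py <<'E'
import numpy as np, cv2, pickle
from station import sense, snapshot, env
from scipy.spatial.transform import Rotation as R
def shot(n,f):
    q=sense(); s=snapshot(n); s['q']=q
    cv2.imwrite('pics/%s.png'%f,s['color'][:,:,::-1]); pickle.dump(s,open('pics/%s.pkl'%f,'wb')); return s
def load(f): return pickle.load(open('pics/%s.pkl'%f,'rb'))
def cam(s):
    if 'T_tool_cam' in s:
        w=np.array(s['q']['tool_rot']); Rt=R.from_quat(w[[1,2,3,0]]).as_matrix()
        T=np.array(s['T_tool_cam']); return np.array(s['q']['position'])+Rt@T[:3,3], Rt@T[:3,:3]
    r=np.array(s['rotation'],float)
    if r.shape!=(3,3): r=R.from_quat(r[[1,2,3,0]]).as_matrix()
    return np.array(s['xyz']),r
def at(s,px,z):
    "pixels -> world at height z"
    p=cv2.undistortPoints(np.array(px,float).reshape(-1,1,2),np.array(s['intrinsics']),np.array(s['distortion'])).reshape(-1,2)
    c,r=cam(s); d=np.c_[p[:,0],-p[:,1],-np.ones(len(p))]@r.T
    return c+d*((np.broadcast_to(z,len(p))-c[2])/d[:,2])[:,None]
def proj(s,P):
    c,r=cam(s); q=(np.atleast_2d(P)-c)@r; q=q*[1,-1,-1]
    return cv2.projectPoints(q.reshape(-1,1,3),np.zeros(3),np.zeros(3),np.array(s['intrinsics']),np.array(s['distortion']))[0].reshape(-1,2)
E
python3 - <<'E'
from h import *
for n in('top','side'):
    s=shot(n,n+'0'); print(n,cam(s),s['intrinsics'],s['distortion'])
q=sense();print({k:np.round(q[k],3) for k in q})
E
```

```text
pics
top (array([0.40379168, 0.01430715, 1.37728927]), array([[ 0.03026395,  0.99151498, -0.12642046],
       [-0.9994397 ,  0.02820885, -0.01801527],
       [-0.01429623,  0.12689484,  0.99181315]])) [[617.32566629   0.         318.77568204]
 [  0.         617.32566629 237.56640354]
 [  0.           0.           1.        ]] [0.0079503 0.        0.        0.        0.       ]
side (array([ 0.16227526, -0.71832932,  0.72867399]), array([[ 0.87627804,  0.29868863, -0.37805013],
       [-0.48175542,  0.53183628, -0.69646384],
       [-0.00696506,  0.79242367,  0.60993132]])) [[472.68631738   0.         319.26233402]
 [  0.         472.68631738 234.47184951]
 [  0.           0.           1.        ]] [-0.096662  0.        0.        0.        0.      ]
{'time_s': np.float64(0.1), 'joint_pos': array([ 1.095,  0.424,  1.631,  0.   ,  1.089, -0.019]), 'dq': array([ 0.001, -0.001, -0.001,  0.001, -0.001, -0.   ]), 'joint_torque': array([ 1.0000e-03, -5.4562e+01, -2.7432e+01,  6.5000e-02,  1.9000e-02,
       -0.0000e+00]), 'position': array([0.275, 0.56 , 0.222]), 'tool_rot': array([-0.   ,  0.226,  0.974, -0.001]), 'wrist_force': array([1.007, 0.038, 0.819]), 'ft_torque': array([-0.017, -0.014,  0.04 ]), 'grip_force': np.float64(0.0), 'grip_width': np.float64(0.088)}
```

View pics/top0.png

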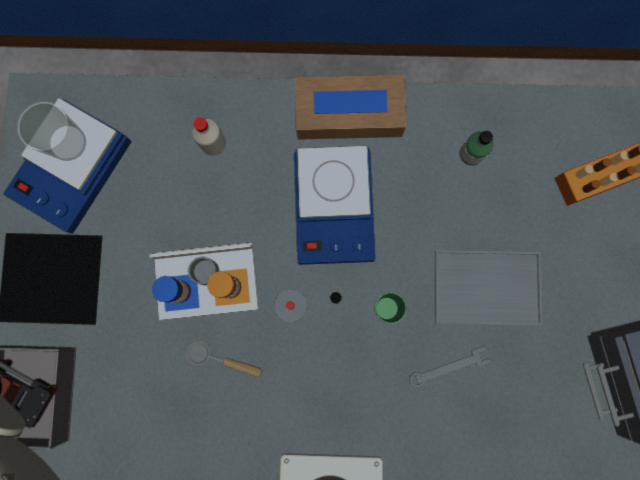

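View pics/side0.png

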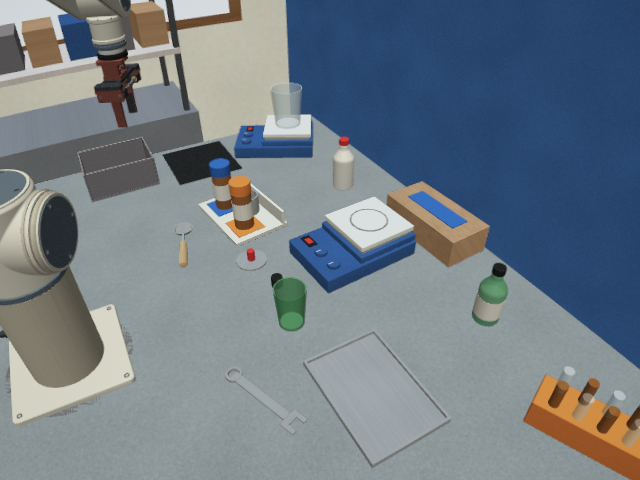

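The top view shows the rack near (205,282) with the blue cap at (167,289) and the orange cap at (222,285), each apparently on its own square. The plate ring is at (334,181), the cover at (290,306), the beaker at (390,308) and the tray at (487,288). I'll measure by segmentation and check with a model overlay.

```bash
cat > m.py <<'E'
from h import *
from scipy.optimize import least_squares
s=load('top0'); s2=load('side0')
def cent(s,box,lo,hi):
    x0,y0,x1,y1=box; hsv=cv2.cvtColor(s['color'][y0:y1,x0:x1],cv2.COLOR_RGB2HSV)
    m=cv2.inRange(hsv,lo,hi); n,l,st,c=cv2.connectedComponentsWithStats(m); k=1+st[1:,4].argmax(); return c[k]+[x0,y0],st[k]
# pose of rectangles from pixel corners
def rect(px,z,lx,ly):
    P=at(s,px,z); c=P.mean(0)
    loc=np.array([[lx,ly],[lx,-ly],[-lx,-ly],[-lx,ly]])/2  # back-left, back-right, front-right, front-left
    f=lambda v:(loc@np.array([[np.cos(v[2]),np.sin(v[2])],[-np.sin(v[2]),np.cos(v[2])]])+v[:2]-P[:,:2]).ravel()
    r=least_squares(f,[c[0],c[1],0]); return r.x,np.abs(r.fun).max()
if __name__=='__main__':
    print('tray',rect([(436,251),(540,253),(540,324),(435,324)],.012,.16,.23))
    print('plate',rect([(297,149),(368,146.5),(370.5,215),(298,218)],.085,.15,.15))
    for n,b,lo,hi,z in [('bluecap',(150,270,186,310),(100,120,60),(125,255,255),.13),('orcap',(200,265,245,310),(5,150,100),(20,255,255),.13),('knob',(275,290,305,320),(0,120,80),(6,255,255),.038)]:
        c,st=cent(s,b,lo,hi); print(n,c,st,at(s,[c],z))
    for n,b,lo,hi,z in [('knob',(235,240,270,270),(0,120,80),(6,255,255),.025),]:
        c,st=cent(s2,b,lo,hi); print(n,c,st,at(s2,[c],z))
    im=s['color'][130:340,140:560]; cv2.imwrite('pics/crop.png',cv2.resize(im[:,:,::-1],None,fx=1.9,fy=1.9,interpolation=cv2.INTER_CUBIC))
    im=s['color'][235:325,145:265]; cv2.imwrite('pics/crop2.png',cv2.resize(im[:,:,::-1],None,fx=6,fy=6,interpolation=cv2.INTER_CUBIC))
E
python3 m.py
```

```text
tray (array([ 0.47731932, -0.33515504,  0.0099469 ]), np.float64(0.003428600927417591))
plate (array([0.68916134, 0.010315  , 0.05927541]), np.float64(0.002342037393529728))
bluecap [168.2125163  291.50456323] [  2   5  34  35 767] [[0.44429856 0.33777204 0.13      ]]
orcap [226.49558499 286.14790287] [  7   5  38  35 906] [[0.45854912 0.22038172 0.13      ]]
knob [289.68085106 305.04255319] [11 12  8  7 47] [[0.42595301 0.09697063 0.038     ]]
knob [250.41463415 254.20731707] [12  8  8 13 82] [[0.42270863 0.09763576 0.025     ]]
```

View pics/crop2.png

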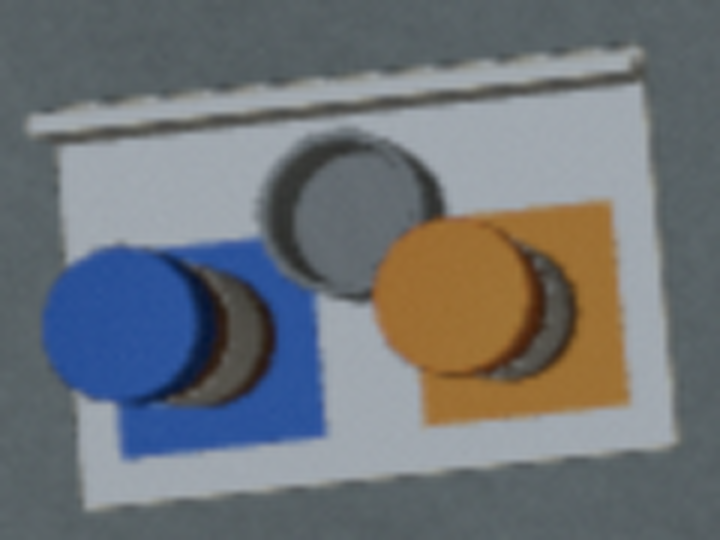

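The crop shows each jar on its own colour square. The blue cap disc is centred at crop (123,325), the orange at (457,296), and the pot rim at about (345,213). The mark corners are visible.

Run:
```python
from m import *
f=lambda L:np.array(L,float)/6+[145,235]-0.4
np.set_printoptions(precision=4,suppress=True)
print('caps',at(s,f([(123,325),(457,296)]),.142))
print('pot rim',at(s,f([(345,213)]),.062))
F=at(s,f([(85,510),(678,443)]),.012); print('front',F, np.linalg.norm(F[0]-F[1]))
d=F[0]-F[1]; yaw=np.arctan2(-d[0],d[1]); print('yaw',yaw)
ex=np.array([np.cos(yaw),np.sin(yaw)]); ey=np.array([-ex[1],ex[0]])
o=F.mean(0)[:2]+.075*ex; print('rack',o,'pot',o+.02*ex)
B=at(s,f([(125,460),(327,436)]),.012)[:,:2]; O=at(s,f([(426,425),(630,404),(610,203)]),.012)[:,:2]
print('len',np.linalg.norm(B[0]-B[1]),np.linalg.norm(O[0]-O[1]),np.linalg.norm(O[2]-O[1]))
b=B.mean(0)+.038*ex; g=(O[0]+O[2])/2; print('blue',b,'orange',g,np.linalg.norm(b-g),'rackframe',[(v-o)@np.c_[ex,ey] for v in(b,g)])
# ring on plate
im=cv2.cvtColor(s['color'][150:215,300:368],cv2.COLOR_RGB2GRAY).astype(float)
m=(im<np.median(im)-12).astype(np.uint8); n,l,st,c=cv2.connectedComponentsWithStats(m); print(st[:6])
yy,xx=np.nonzero((m>0)&(np.hypot(np.arange(68)[None]-33.5,np.arange(65)[:,None]-31)<27)); e=cv2.fitEllipse(np.c_[xx,yy].astype(np.float32)); print(e, at(s,[np.array(e[0])+[300,150]],.085))
# cap check in the side view
print('side proj caps',proj(s2,np.c_[at(s,f([(123,325),(457,296)]),.142)]), 'tray corners side',proj(s2,[[.477+a,-.335+b,.012] for a,b in((.08,.115),(.08,-.115),(-.08,-.115),(-.08,.115))]))
print('plate side',proj(s2,[[.689,.010,.085]]))
```

```text
caps [[0.4492 0.3412 0.142 ]
 [0.4621 0.2301 0.142 ]]
pot rim [[0.4942 0.2856 0.062 ]]
front [[0.386  0.3854 0.012 ]
 [0.4169 0.1689 0.012 ]] 0.21866494159992939
yaw 0.14155479936791426
rack [0.4757 0.2877] pot [0.4955 0.2906]
len 0.07461401366995625 0.07530421000389922 0.07443939567168298
blue [0.4477 0.3403] orange [0.4624 0.2298] 0.1114182261018121 rackframe [array([-0.0203,  0.056 ]), array([-0.0213, -0.0554])]
[[   0    0   68   65 4025]
 [  67    0    1   20   20]
 [  12   10   43   42  353]
 [   0   57    1    8    8]
 [  54   64   14    1   14]]
((33.08927917480469, 30.52212142944336), (39.640052795410156, 40.428524017333984), 89.73539733886719) [[0.6921 0.0109 0.085 ]]
side proj caps [[219.8479 162.6005]
 [240.1834 180.7768]] tray corners side [[375.0863 327.6634]
 [451.5924 417.9705]
 [371.8874 464.0203]
 [303.4551 359.6357]]
plate side [[368.7386 219.6002]]
```

Everything checks out: the marks come out at x = -20 mm, y = ±56 mm in the rack frame, 111 mm apart, and the tray and plate agree with the side view. Blue jar first.

drive_tool(
  targets=[
    [1,0.005,-0.007,0,0],
    [1,0.017,-0.022,0,0],
    [1,0.035,-0.044,0,0],
    [1,0.056,-0.071,0,0],
    [1,0.078,-0.099,0,0],
    [1,0.1,-0.127,0,0],
    [1,0.121,-0.154,0,0],
    [1,0.14,-0.178,0,0],
    [1,0.156,-0.198,0,0],
    [1,0.167,-0.212,0,0],
    [1,0.173,-0.22,0,0],
    [1,0.173,-0.22,0,0],
  ],
  force=25,
)

```text
time_s: 1.1
position: [0.4496, 0.3392, 0.2226]
tool_rot: [0.0, 0.228, 0.974, -0.0]
wrist_force: [-0.3, -0.2, 0.5]
grip_width: 0.0878
grip_force: 0.0
```

Run:
```python
from h import *
s=shot('wrist','w1'); q=s['q']; print(q['position'],q['wrist_force'])
print(proj(s,[[.449,.341,.142],[.462,.230,.142],[.495,.288,.062],q['position']]))
```

```text
[0.44955165 0.33916619 0.22257304] [-0.27177215 -0.17463801  0.54495506]
[[324.38322822 247.57871741]
 [194.683033   327.22373933]
 [294.22074619 287.23015332]
 [322.6104342  303.55668667]]
```

View pics/w1.png

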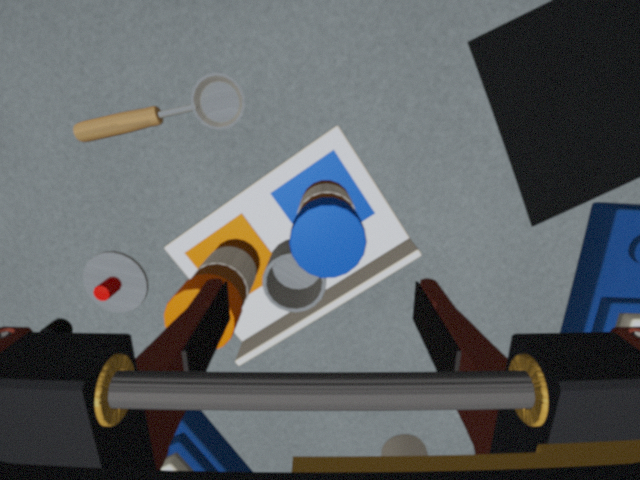

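The wrist picture shows the blue cap top centred near (329,236), against a predicted (324,248). The orange cap is partly behind the finger at (200,312) and the pot rim is at (295,282).

Run:
```python
from h import *
s=load('w1')
print(at(s,[(329,236)],.142),at(s,[(295,282),(295,287)],.062))
# mark corners & rack front corners
print('rack FL,FR',at(s,[(338,126),(165,248)],.012),'blue mark left-back, front-left',at(s,[(335,152),(374,215),(272,191)],.012),'top cam FL .386 .3854 FR .4169 .1689')
hsv=cv2.cvtColor(s['color'],cv2.COLOR_RGB2HSV); m=cv2.inRange(hsv,(105,150,150),(120,255,255))[190:285,280:380]
c=max(cv2.findContours(m,0,1)[0],key=len); print(cv2.boundingRect(c),c.shape)
```

```text
[[0.44308266 0.34732303 0.142     ]] [[0.49066577 0.29106397 0.062     ]
 [0.49511263 0.28875441 0.062     ]]
rack FL,FR [[0.38457641 0.38798993 0.012     ]
 [0.41438835 0.17361601 0.012     ]] blue mark left-back, front-left [[0.40510952 0.37495153 0.012     ]
 [0.47859448 0.38328721 0.012     ]
 [0.41158876 0.30254888 0.012     ]] top cam FL .386 .3854 FR .4169 .1689
(10, 15, 75, 72) (207, 1, 2)
```

drive_tool(
  targets=[
    [1,-0.001,0.001,-0.005,0],
    [1,-0.002,0.002,-0.018,0],
    [1,-0.003,0.004,-0.038,0],
    [1,-0.003,0.004,-0.06,0],
    [1,-0.003,0.004,-0.082,0],
    [1,-0.003,0.004,-0.1,0],
    [1,-0.003,0.004,-0.111,0],
    [1,-0.003,0.004,-0.115,0],
    [1,-0.003,0.004,-0.115,0],
    [0.4,-0.003,0.004,-0.115,0],
    [0.4,-0.003,0.004,-0.115,0],
    [0.4,-0.003,0.004,-0.115,0],
  ],
  force=25,
)

```text
time_s: 2.15
position: [0.4462, 0.3454, 0.1088]
tool_rot: [0.001, 0.226, 0.974, 0.001]
wrist_force: [-0.4, -0.1, 0.3]
grip_width: 0.0711
grip_force: 0.0
```

drive_tool(
  targets=[
    [0.4,0,0,0,0],
    [0.4,0,0,0,0],
    [0.4,0,0,0,0],
  ],
)

```text
time_s: 2.4
position: [0.4459, 0.3451, 0.1081]
tool_rot: [0.0, 0.226, 0.974, 0.0]
wrist_force: [-0.1, 0.5, 2.0]
grip_width: 0.0527
grip_force: 25.0
```

drive_tool(
  targets=[
    [0.4,0,0,0.004,0],
    [0.4,0,0,0.014,0],
    [0.4,0,0,0.03,0],
    [0.4,0,0,0.05,0],
    [0.4,0,0,0.072,0],
    [0.4,0,0,0.095,0],
    [0.4,0,0,0.118,0],
    [0.4,0,0,0.14,0],
    [0.4,0,0,0.158,0],
    [0.4,0,0,0.17,0],
    [0.4,0,0,0.178,0],
    [0.4,0,0,0.18,0],
  ],
)

```text
time_s: 3.4
position: [0.446, 0.3451, 0.2891]
tool_rot: [0.001, 0.226, 0.974, 0.001]
wrist_force: [-0.4, -0.2, -2.2]
grip_width: 0.0528
grip_force: 25.0
```

drive_tool(
  targets=[
    [0.4,0,-0.005,0,0],
    [0.4,0.001,-0.017,0,0],
    [0.4,0.001,-0.035,0,0],
    [0.4,0.002,-0.06,0,0],
    [0.4,0.003,-0.09,0,0],
    [0.4,0.005,-0.12,0,0],
    [0.4,0.006,-0.15,0,0],
    [0.4,0.008,-0.18,0,0],
    [0.4,0.009,-0.21,0,0],
    [0.4,0.01,-0.24,0,0],
    [0.4,0.011,-0.27,0,0],
    [0.4,0.012,-0.3,0,0],
  ],
)

```text
time_s: 4.4
position: [0.4562, 0.0427, 0.2865]
tool_rot: [-0.001, 0.226, 0.974, -0.0]
wrist_force: [1.1, -0.3, -2.9]
grip_width: 0.0525
grip_force: 25.0
```

drive_tool(
  targets=[
    [0.4,0.001,-0.03,0,0],
    [0.4,0.003,-0.06,0,0],
    [0.4,0.004,-0.09,0,0],
    [0.4,0.006,-0.12,0,0],
    [0.4,0.007,-0.15,0,0],
    [0.4,0.008,-0.18,0,0],
    [0.4,0.009,-0.21,0,0],
    [0.4,0.01,-0.24,0,0],
    [0.4,0.011,-0.27,0,0],
    [0.4,0.012,-0.3,0,0],
    [0.4,0.014,-0.33,0,0],
    [0.4,0.015,-0.36,0,0],
  ],
)

```text
time_s: 5.4
position: [0.471, -0.3167, 0.2862]
tool_rot: [-0.001, 0.227, 0.974, 0.0]
wrist_force: [0.9, -0.1, -2.1]
grip_width: 0.0527
grip_force: 25.0
```

drive_tool(
  targets=[
    [0.4,0.002,-0.025,0,0],
    [0.4,0.003,-0.045,0,0],
    [0.4,0.004,-0.06,0,0],
    [0.4,0.004,-0.07,0,0],
    [0.4,0.004,-0.075,0,0],
    [0.4,0.004,-0.075,0,0],
    [0.4,0.004,-0.075,0,0],
  ],
)

```text
time_s: 5.98
position: [0.4764, -0.3894, 0.2873]
tool_rot: [-0.0, 0.226, 0.974, 0.0]
wrist_force: [0.1, -0.0, -2.9]
grip_width: 0.0525
grip_force: 25.0
```

drive_tool(
  targets=[
    [0.4,0,0,-0.005,0],
    [0.4,0,0,-0.018,0],
    [0.4,0,0,-0.038,0],
    [0.4,0,0,-0.063,0],
    [0.4,0,0,-0.09,0],
    [0.4,0,0,-0.115,0],
    [0.4,0,0,-0.138,0],
    [0.4,0,0,-0.156,0],
    [0.4,0,0,-0.17,0],
    [0.4,0,0,-0.178,0],
    [0.4,0,0,-0.182,0],
    [0.4,0,0,-0.183,0],
  ],
)

```text
time_s: 6.98
position: [0.4767, -0.3895, 0.1043]
tool_rot: [-0.0, 0.226, 0.974, 0.0]
wrist_force: [-0.3, -0.6, -1.9]
grip_width: 0.0528
grip_force: 25.0
```

drive_tool(
  targets=[
    [0.4,0,0,-0.001,0],
    [0.4,0,0,-0.002,0],
    [0.4,0,0,-0.003,0],
    [0.4,0,0,-0.004,0],
    [0.4,0,0,-0.004,0],
  ],
)

```text
time_s: 7.4
position: [0.4769, -0.3903, 0.1011]
tool_rot: [0.0, 0.226, 0.974, -0.0]
wrist_force: [-0.2, 0.1, -1.2]
grip_width: 0.0524
grip_force: 25.0
```

drive_tool(
  targets=[
    [0.4,0,0,-0.001,0],
    [0.4,0,0,-0.001,0],
    [1,0,0,-0.001,0],
    [1,0,0,-0.001,0],
    [1,0,0,-0.001,0],
    [1,0,0,-0.001,0],
    [1,0,0,0.004,0],
    [1,0,0,0.02,0],
    [1,0,0,0.045,0],
    [1,0,0,0.075,0],
    [1,0,0,0.105,0],
    [1,0,0,0.135,0],
  ],
)

```text
time_s: 8.4
position: [0.4764, -0.3899, 0.2372]
tool_rot: [-0.0, 0.226, 0.974, 0.0]
wrist_force: [-0.1, -0.3, 1.0]
grip_width: 0.088
grip_force: 0.0
```

Run:
```python
from h import *
s=shot('top','top1'); s2=shot('side','side1'); print(sense()['position'])
a=s['color'][200:340,140:400]; b=s['color'][200:340,420:580]
im=np.hstack([a,b]); cv2.imwrite('pics/c1.png',cv2.resize(im[:,:,::-1],None,fx=1.9,fy=1.9,interpolation=2))
print(proj(s,[[.477,-.39,.135]]),proj(s2,[[.477,-.39,.135]]))
```

```text
[ 0.47898447 -0.39209121  0.24150875]
[[531.10964908 285.8649702 ]] [[399.4800463  367.44828611]]
```

View pics/c1.png

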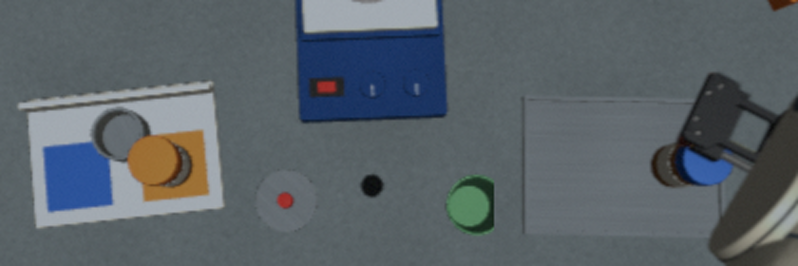

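The crop shows the blue jar upright in the tray, with the orange jar and pot untouched. Orange jar next.

drive_tool(
  targets=[
    [1,0,0.01,0.01,0],
    [1,-0.001,0.03,0.02,0],
    [1,-0.002,0.06,0.02,0],
    [1,-0.003,0.095,0.02,0],
    [1,-0.004,0.13,0.02,0],
    [1,-0.005,0.165,0.02,0],
    [1,-0.006,0.2,0.02,0],
    [1,-0.007,0.235,0.02,0],
    [1,-0.008,0.27,0.02,0],
    [1,-0.009,0.305,0.02,0],
    [1,-0.01,0.34,0.02,0],
    [1,-0.011,0.375,0.02,0],
  ],
)

```text
time_s: 9.5
position: [0.4639, -0.013, 0.2548]
tool_rot: [-0.001, 0.226, 0.974, -0.0]
wrist_force: [1.7, -0.0, -0.1]
grip_width: 0.0879
grip_force: 0.0
```

drive_tool(
  targets=[
    [1,-0.001,0.035,0,0],
    [1,-0.002,0.07,0,0],
    [1,-0.003,0.105,0,0],
    [1,-0.004,0.14,0,0],
    [1,-0.005,0.17,0,0],
    [1,-0.006,0.2,0,0],
    [1,-0.006,0.222,0,0],
    [1,-0.006,0.237,-0.01,0],
    [1,-0.006,0.245,-0.025,0],
    [1,-0.006,0.247,-0.04,0],
    [1,-0.006,0.247,-0.05,0],
    [1,-0.006,0.247,-0.05,0],
  ],
)

```text
time_s: 10.5
position: [0.4572, 0.2312, 0.203]
tool_rot: [-0.002, 0.226, 0.974, -0.002]
wrist_force: [-0.5, -0.4, -0.0]
grip_width: 0.0876
grip_force: 0.0
```

Run:
```python
from h import *
s=shot('wrist','w2'); print(s['q']['position'])
hsv=cv2.cvtColor(s['color'],cv2.COLOR_RGB2HSV); m=cv2.inRange(hsv,(5,170,190),(20,255,255))
print(proj(s,[[.460,.232,.142]]))
im=load('top1')
hs=cv2.cvtColor(im['color'][260:330,150:200],cv2.COLOR_RGB2HSV); mm=cv2.inRange(hs,(100,120,60),(125,255,255)); M=cv2.moments(mm,True); print('blue mark',at(im,[(M['m10']/M['m00']+150,M['m01']/M['m00']+260)],.012),M['m00'])
```

```text
[0.45722565 0.23124101 0.20296453]
[[325.78487079 262.93705321]]
blue mark [[0.4458658  0.34205097 0.012     ]] 1091.0
```

View pics/w2.png

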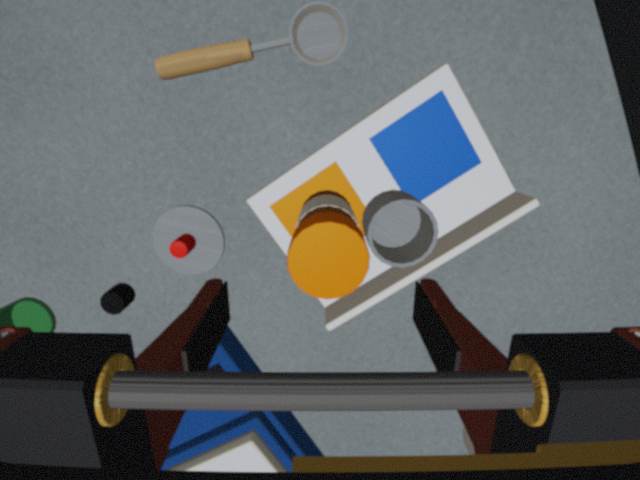

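The orange cap is at (329,259), as predicted. Grasping it.

drive_tool(
  targets=[
    [1,0,0,-0.005,0],
    [1,0,0,-0.018,0],
    [1,0,0,-0.038,0],
    [1,0,0,-0.06,0],
    [1,0,0,-0.08,0],
    [1,0,0,-0.092,0],
    [1,0,0,-0.097,0],
    [1,0,0,-0.098,0],
    [1,0,0,-0.098,0],
    [0.4,0,0,-0.098,0],
    [0.4,0,0,-0.098,0],
    [0.4,0,0,-0.098,0],
  ],
)

```text
time_s: 11.55
position: [0.4602, 0.2322, 0.1085]
tool_rot: [0.001, 0.226, 0.974, 0.001]
wrist_force: [-0.1, -0.6, 0.1]
grip_width: 0.0712
grip_force: 0.0
```

drive_tool(
  targets=[
    [0.4,0,0,0,0],
    [0.4,0,0,0,0],
    [0.4,0,0,0,0],
  ],
)

```text
time_s: 11.8
position: [0.4599, 0.2321, 0.1079]
tool_rot: [0.0, 0.226, 0.974, 0.0]
wrist_force: [0.7, 0.8, 0.6]
grip_width: 0.0524
grip_force: 25.0
```

drive_tool(
  targets=[
    [0.4,0,0,0.004,0],
    [0.4,0,0,0.014,0],
    [0.4,0,0,0.03,0],
    [0.4,0,0,0.05,0],
    [0.4,0,0,0.072,0],
    [0.4,0,0,0.095,0],
    [0.4,0,0,0.118,0],
    [0.4,0,0,0.14,0],
    [0.4,0,0,0.158,0],
    [0.4,0,0,0.17,0],
    [0.4,0,0,0.178,0],
    [0.4,0,0,0.18,0],
  ],
)

```text
time_s: 12.8
position: [0.46, 0.2321, 0.2895]
tool_rot: [0.001, 0.226, 0.974, 0.001]
wrist_force: [-0.3, -0.5, -2.7]
grip_width: 0.053
grip_force: 25.0
```

drive_tool(
  targets=[
    [0.4,0,-0.005,0,0],
    [0.4,0.001,-0.017,0,0],
    [0.4,0.001,-0.035,0,0],
    [0.4,0.002,-0.06,0,0],
    [0.4,0.003,-0.09,0,0],
    [0.4,0.004,-0.12,0,0],
    [0.4,0.005,-0.15,0,0],
    [0.4,0.006,-0.18,0,0],
    [0.4,0.007,-0.21,0,0],
    [0.4,0.008,-0.24,0,0],
    [0.4,0.009,-0.27,0,0],
    [0.4,0.01,-0.3,0,0],
  ],
)

```text
time_s: 13.8
position: [0.4682, -0.0703, 0.2866]
tool_rot: [-0.001, 0.227, 0.974, -0.0]
wrist_force: [0.6, 0.3, -2.3]
grip_width: 0.053
grip_force: 25.0
```

drive_tool(
  targets=[
    [0.4,0.001,-0.03,0,0],
    [0.4,0.002,-0.06,0,0],
    [0.4,0.003,-0.09,0,0],
    [0.4,0.004,-0.12,0,0],
    [0.4,0.005,-0.15,0,0],
    [0.4,0.006,-0.175,0,0],
    [0.4,0.007,-0.195,0,0],
    [0.4,0.007,-0.207,0,0],
    [0.4,0.007,-0.212,0,0],
    [0.4,0.007,-0.212,0,0],
    [0.4,0.007,-0.212,0,0],
  ],
)

```text
time_s: 14.72
position: [0.4761, -0.2795, 0.2871]
tool_rot: [-0.001, 0.227, 0.974, 0.0]
wrist_force: [-0.0, -0.3, -2.0]
grip_width: 0.0526
grip_force: 25.0
```

drive_tool(
  targets=[
    [0.4,0,0,-0.005,0],
    [0.4,0,0,-0.018,0],
    [0.4,0,0,-0.038,0],
    [0.4,0,0,-0.063,0],
    [0.4,0,0,-0.09,0],
    [0.4,0,0,-0.115,0],
    [0.4,0,0,-0.138,0],
    [0.4,0,0,-0.156,0],
    [0.4,0,0,-0.17,0],
    [0.4,0,0,-0.178,0],
    [0.4,0,0,-0.182,0],
    [0.4,0,0,-0.183,0],
  ],
)

```text
time_s: 15.72
position: [0.4766, -0.2794, 0.1043]
tool_rot: [-0.0, 0.226, 0.974, 0.0]
wrist_force: [0.6, -1.0, -2.3]
grip_width: 0.0526
grip_force: 25.0
```

drive_tool(
  targets=[
    [0.4,0,0,-0.001,0],
    [0.4,0,0,-0.002,0],
    [0.4,0,0,-0.003,0],
    [0.4,0,0,-0.004,0],
    [0.4,0,0,-0.005,0],
    [0.4,0,0,-0.005,0],
    [1,0,0,-0.005,0],
    [1,0,0,-0.005,0],
    [1,0,0,-0.005,0],
    [1,0,0,-0.005,0],
  ],
)

```text
time_s: 16.55
position: [0.4767, -0.2802, 0.0997]
tool_rot: [0.0, 0.226, 0.974, -0.0]
wrist_force: [0.5, -0.3, -0.3]
grip_width: 0.0759
grip_force: 0.0
```

drive_tool(
  targets=[
    [1,0,0,0.005,0],
    [1,0,0,0.02,0],
    [1,0,0,0.045,0],
    [1,0,0,0.075,0],
    [1,0,0,0.105,0],
    [1,0,0.01,0.13,0.1],
    [1,0,0.03,0.14,0.2],
    [1,0,0.06,0.14,0.3],
    [1,0,0.09,0.14,0.4],
    [1,0,0.12,0.14,0.5],
    [1,0.001,0.15,0.14,0.6],
    [1,0.002,0.18,0.14,0.6],
  ],
)

```text
time_s: 17.55
position: [0.4784, -0.0988, 0.2401]
tool_rot: [0.0, -0.074, 0.997, -0.0]
wrist_force: [-0.5, 0.3, 0.6]
grip_width: 0.0879
grip_force: 0.0
```

Run:
```python
from h import *
s=shot('top','top2'); s2=shot('side','side2')
print('pot wrist',at(load('w2'),[(401,228)],.062))
a=cv2.resize(s['color'][235:330,145:265],None,fx=4,fy=4,interpolation=2); b=cv2.resize(s2['color'][290:480,290:460],(340,380),interpolation=2)
cv2.imwrite('pics/c2.png',np.hstack([a[:380],b])[:,:,::-1])
```

```text
pot wrist [[0.48633316 0.28903789 0.062     ]]
```

View pics/c2.png

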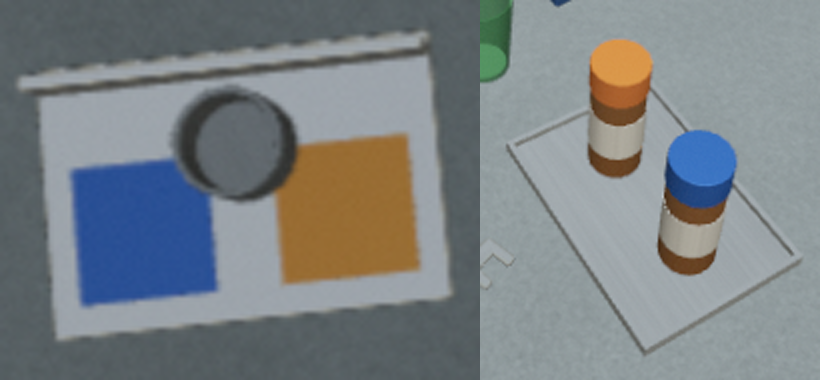

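Both jars stand upright in the tray. The pot is free, with its rim centred at about crop (229,142).

Run:
```python
from h import *
s=load('top2')
print('pot',at(s,[(201.8,270.2)],.062), 'base',at(s,[((299/4+145)-14,(202/4+235)-14)],.012))
for n,b,lo,hi in [('blue',(155,270,205,320),(100,120,60),(125,255,255)),('orange',(205,255,260,320),(5,150,100),(20,255,255))]:
    x0,y0,x1,y1=b; m=cv2.inRange(cv2.cvtColor(s['color'][y0:y1,x0:x1],cv2.COLOR_RGB2HSV),lo,hi)
    c=max(cv2.findContours(m,0,1)[0],key=cv2.contourArea); r=cv2.minAreaRect(c); print(n,r,at(s,[np.array(r[0])+[x0,y0]],.012))
```

```text
pot [[0.49398981 0.28619569 0.062     ]] base [[0.49478805 0.28759075 0.012     ]]
blue ((25.52414321899414, 22.289657592773438), (34.048648834228516, 33.716468811035156), 85.2363510131836) [[0.44720437 0.34098533 0.012     ]]
orange ((25.93425178527832, 31.875343322753906), (32.5046272277832, 32.661651611328125), 83.9909896850586) [[0.46241469 0.22996825 0.012     ]]
```

drive_tool(
  targets=[
    [1,0.001,0.02,0,0],
    [1,0.002,0.05,0,0],
    [1,0.003,0.085,0,0],
    [1,0.004,0.12,0,0],
    [1,0.005,0.155,0,0],
    [1,0.007,0.19,0,0],
    [1,0.009,0.225,0,0],
    [1,0.01,0.26,0,0],
    [1,0.011,0.295,0,0],
    [1,0.013,0.325,0,0],
    [1,0.014,0.355,0,0],
    [1,0.015,0.375,0,0],
  ],
)

```text
time_s: 18.65
position: [0.4941, 0.2769, 0.2399]
tool_rot: [0.0, -0.072, 0.997, 0.0]
wrist_force: [0.4, 1.0, -0.1]
grip_width: 0.0879
grip_force: 0.0
```

drive_tool(
  targets=[
    [1,0,0.01,0,0],
    [1,0,0.013,-0.01,0],
    [1,0,0.013,-0.03,0],
    [1,0,0.013,-0.055,0],
    [1,0,0.013,-0.08,0],
    [1,0,0.013,-0.1,0],
    [1,0,0.013,-0.11,0],
    [1,0,0.013,-0.11,0],
    [1,0,0.013,-0.11,0],
  ],
)

```text
time_s: 19.4
position: [0.4938, 0.287, 0.1295]
tool_rot: [-0.0, -0.071, 0.997, -0.0]
wrist_force: [0.9, -0.0, 0.3]
grip_width: 0.0876
grip_force: 0.0
```

Run:
```python
from h import *
s=shot('wrist','w3'); print(s['q']['position'],s['q']['tool_rot'])
print(proj(s,[[.494,.288,.062]]))
```

```text
[0.49376835 0.28703167 0.12953228] [-3.95405495e-04 -7.10907191e-02  9.97469743e-01 -2.56817097e-04]
[[322.85837593 257.03437668]]
```

View pics/w3.png

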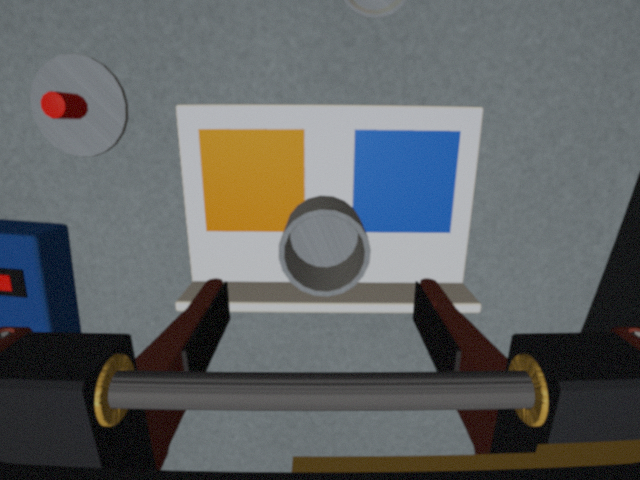

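The gripper is aligned with the rack, and the pot rim is centred at (325,251), within 4 mm of the prediction. Descending around the pot.

drive_tool(
  targets=[
    [1,-0.001,0,-0.005,0],
    [1,-0.002,0,-0.018,0],
    [1,-0.002,0,-0.035,0],
    [1,-0.002,0,-0.055,0],
    [1,-0.002,0,-0.075,0],
    [1,-0.002,0,-0.09,0],
    [1,-0.002,0,-0.098,0],
    [1,-0.002,0,-0.1,0],
    [1,-0.002,0,-0.1,0],
    [0.5,-0.002,0,-0.1,0],
    [0.5,-0.002,0,-0.1,0],
    [0.5,-0.002,0,-0.1,0],
  ],
  force=20,
)

```text
time_s: 20.45
position: [0.4923, 0.2883, 0.0307]
tool_rot: [0.001, -0.072, 0.997, 0.0]
wrist_force: [-0.7, -0.3, 0.4]
grip_width: 0.0713
grip_force: 0.0
```

drive_tool(
  targets=[
    [0.5,0,0,0,0],
    [0.5,0,0,0,0],
  ],
)

```text
time_s: 20.62
position: [0.492, 0.2881, 0.0303]
tool_rot: [0.0, -0.072, 0.997, 0.0]
wrist_force: [-0.3, -1.0, 3.6]
grip_width: 0.0604
grip_force: 20.0
```

Run:
```python
from h import *
s=load('w3'); hsv=cv2.cvtColor(s['color'],cv2.COLOR_RGB2HSV)
for n,b,lo,hi in [('blue',(340,115,480,245),(100,120,60),(125,255,255)),('orange',(190,115,320,245),(5,150,100),(20,255,255))]:
    x0,y0,x1,y1=b; m=cv2.inRange(hsv[y0:y1,x0:x1],lo,hi); c=max(cv2.findContours(m,0,1)[0],key=cv2.contourArea); r=cv2.minAreaRect(c); print(n,at(s,[np.array(r[0])+[x0,y0]],.012))
```

```text
blue [[0.44389336 0.34299222 0.012     ]]
orange [[0.45944472 0.23006985 0.012     ]]
```

drive_tool(
  targets=[
    [0.5,0,0,0.004,0],
    [0.5,0,0,0.014,0],
    [0.5,0,0,0.03,0],
    [0.5,0,0,0.05,0],
    [0.5,0,0,0.072,0],
    [0.5,0,0,0.095,0],
    [0.5,0,0,0.118,0],
    [0.5,0,0,0.14,0],
    [0.5,0,0,0.156,0],
    [0.5,0,0,0.166,0],
    [0.5,0,0,0.17,0],
    [0.5,0,0,0.17,0],
  ],
)

```text
time_s: 21.62
position: [0.4919, 0.2881, 0.2006]
tool_rot: [0.001, -0.072, 0.997, 0.0]
wrist_force: [0.8, 0.6, -1.2]
grip_width: 0.0602
grip_force: 20.0
```

drive_tool(
  targets=[
    [0.5,0.003,-0.005,0,0],
    [0.5,0.01,-0.014,0,0],
    [0.5,0.021,-0.03,0,0],
    [0.5,0.036,-0.05,0,0],
    [0.5,0.053,-0.074,0,0],
    [0.5,0.071,-0.1,0,0],
    [0.5,0.09,-0.126,0,0],
    [0.5,0.11,-0.154,0,0],
    [0.5,0.13,-0.182,0,0],
    [0.5,0.148,-0.207,0,0],
    [0.5,0.164,-0.23,0,0],
    [0.5,0.178,-0.25,0,0],
  ],
)

```text
time_s: 22.62
position: [0.6702, 0.0347, 0.198]
tool_rot: [-0.001, -0.071, 0.997, -0.0]
wrist_force: [-0.4, 0.4, -1.3]
grip_width: 0.0606
grip_force: 20.0
```

drive_tool(
  targets=[
    [0.5,0.01,-0.014,0,0],
    [0.5,0.016,-0.022,-0.005,0],
    [0.5,0.019,-0.026,-0.018,0],
    [0.5,0.02,-0.027,-0.035,0],
    [0.5,0.02,-0.027,-0.052,0],
    [0.5,0.02,-0.027,-0.064,0],
    [0.5,0.02,-0.027,-0.07,0],
    [0.5,0.02,-0.027,-0.07,0],
    [0.5,0.02,-0.027,-0.07,0],
  ],
)

```text
time_s: 23.37
position: [0.6894, 0.0115, 0.1294]
tool_rot: [-0.0, -0.072, 0.997, 0.0]
wrist_force: [0.6, 0.2, -1.6]
grip_width: 0.0606
grip_force: 20.0
```

Run:
```python
from h import *
s=shot('side','side3'); q=s['q']; print(q['position'],q['wrist_force'])
w=shot('wrist','w4'); t=shot('top','top3')
a=cv2.resize(s['color'][150:290,300:430],(371,400),interpolation=2); b=cv2.resize(w['color'],(400,400)[:1]+(300,)); b=np.vstack([b,np.zeros((100,400,3),np.uint8)])
cv2.imwrite('pics/c4.png',np.hstack([a,b])[:,:,::-1])
```

```text
[0.68943072 0.01146277 0.12939431] [ 0.55804433  0.21071541 -1.6066649 ]
```

View pics/c4.png

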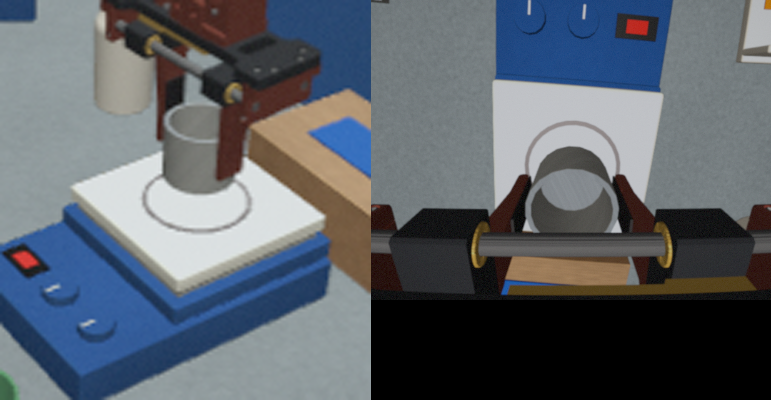

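The side view shows the pot held level above the plate, with the ring at side pixel (369,220), agreeing with the top measurement. Setting it down.

drive_tool(
  targets=[
    [0.5,0,0,-0.004,0],
    [0.5,0,0,-0.012,0],
    [0.5,0,0,-0.019,0],
    [0.5,0,0,-0.023,0],
    [0.5,0,0,-0.025,0],
    [0.5,0,0,-0.026,0],
    [0.5,0,0,-0.027,0],
    [0.5,0,0,-0.027,0],
  ],
)

```text
time_s: 24.18
position: [0.6894, 0.0109, 0.1034]
tool_rot: [-0.0, -0.072, 0.997, 0.0]
wrist_force: [-3.0, 0.1, 4.3]
grip_width: 0.0607
grip_force: 20.0
```

drive_tool(
  targets=[
    [0.5,0,0,-0.001,0],
    [0.5,0,0,-0.001,0],
  ],
)

```text
time_s: 24.35
position: [0.6895, 0.0109, 0.1032]
tool_rot: [-0.0, -0.072, 0.997, -0.0]
wrist_force: [-5.6, -0.3, 10.6]
grip_width: 0.0609
grip_force: 20.0
```

Contact made; releasing and retreating.

drive_tool(
  targets=[
    [0.5,0,0,0.001,0],
    [1,0,0,0.001,0],
    [1,0,0,0.001,0],
    [1,0,0,0.001,0],
    [1,0,0,0.001,0],
    [1,0,0,0.005,0],
    [1,0,0,0.02,0],
    [1,0,0,0.045,0],
    [1,0,0,0.075,0],
    [1,0,0,0.105,0],
    [1,0,0,0.125,0],
    [1,0,0,0.13,0],
  ],
)

```text
time_s: 25.35
position: [0.692, 0.0109, 0.2377]
tool_rot: [0.004, -0.072, 0.997, -0.0]
wrist_force: [0.5, 0.6, 0.3]
grip_width: 0.088
grip_force: 0.0
```

drive_tool(
  targets=[
    [1,-0.012,0.004,0,0],
    [1,-0.035,0.012,0,0],
    [1,-0.065,0.022,0,0],
    [1,-0.095,0.032,0,0],
    [1,-0.125,0.042,0,0],
    [0.7,-0.155,0.052,-0.01,0],
    [0.6,-0.185,0.061,-0.03,0],
    [0.6,-0.213,0.07,-0.055,0],
    [0.6,-0.236,0.078,-0.08,0],
    [0.6,-0.252,0.083,-0.1,0],
    [0.6,-0.262,0.085,-0.11,0],
    [0.6,-0.265,0.086,-0.11,0],
  ],
)

```text
time_s: 26.35
position: [0.4207, 0.0967, 0.1196]
tool_rot: [-0.003, -0.072, 0.997, -0.0]
wrist_force: [-0.7, -0.7, -0.2]
grip_width: 0.053
grip_force: 0.0
```

Run:
```python
from h import *
t=shot('top','top4'); s=shot('side','side4'); w=shot('wrist','w5'); print(w['q']['position'])
a=cv2.resize(t['color'][135:225,285:385],(400,360),interpolation=2); b=cv2.resize(w['color'],(400,300)); b=np.vstack([b,np.zeros((60,400,3),np.uint8)])
cv2.imwrite('pics/c5.png',np.hstack([a,b])[:,:,::-1])
print(proj(w,[[.425,.097,.038]]),proj(t,[[.690,.011,.135],[.690,.011,.085]]))
```

```text
[0.42427666 0.0970136  0.12170528]
[[321.164013   249.61043568]] [[333.24678099 176.20732163]
 [333.03691469 181.48940367]]
```

View pics/c5.png

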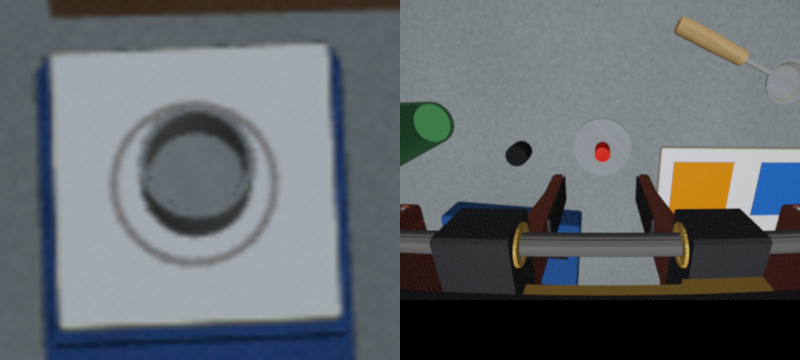

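The pot stands centred in the ring: rim at (334,176) against a predicted (333,176). The red knob is directly under the gripper at full-resolution wrist pixel (323,245).

drive_tool(
  targets=[
    [0.6,0,0,-0.005,0],
    [0.6,0,0,-0.018,0],
    [0.6,0,0,-0.038,0],
    [0.6,0,0,-0.06,0],
    [0.6,0,0,-0.08,0],
    [0.6,0,0,-0.096,0],
    [0.6,0,0,-0.104,0],
    [0.6,0,0,-0.107,0],
    [0.6,0,0,-0.107,0],
    [0.1,0,0,-0.107,0],
    [0.1,0,0,-0.107,0],
    [0.1,0,0,-0.107,0],
  ],
  force=20,
)

```text
time_s: 27.5
position: [0.4253, 0.097, 0.0155]
tool_rot: [0.001, -0.072, 0.997, 0.0]
wrist_force: [0.2, -0.3, 0.6]
grip_width: 0.0361
grip_force: 0.0
```

drive_tool(
  targets=[
    [0.1,0,0,0,0],
    [0.1,0,0,0,0],
    [0.1,0,0,0,0],
    [0.1,0,0,0,0],
  ],
)

```text
time_s: 27.83
position: [0.4249, 0.097, 0.015]
tool_rot: [0.0, -0.072, 0.997, 0.0]
wrist_force: [0.0, 0.2, 4.3]
grip_width: 0.0173
grip_force: 20.0
```

drive_tool(
  targets=[
    [0.1,0,0,0.004,0],
    [0.1,0,0,0.014,0],
    [0.1,0,0,0.03,0],
    [0.1,0,0,0.055,0],
    [0.1,0,0,0.08,0],
    [0.1,0,0,0.105,0],
    [0.1,0,0,0.13,0],
    [0.1,0,0,0.155,0],
    [0.1,0,0,0.175,0],
    [0.1,0,0,0.19,0],
    [0.1,0,0,0.195,0],
    [0.1,0,0,0.195,0],
  ],
)

```text
time_s: 28.83
position: [0.4252, 0.097, 0.2112]
tool_rot: [0.002, -0.072, 0.997, 0.0]
wrist_force: [-0.3, 0.0, -0.4]
grip_width: 0.0175
grip_force: 20.0
```

drive_tool(
  targets=[
    [0.1,0.006,-0.002,0,0],
    [0.1,0.018,-0.006,0,0],
    [0.1,0.038,-0.012,0,0],
    [0.1,0.065,-0.021,0,0],
    [0.1,0.095,-0.031,0,0],
    [0.1,0.125,-0.041,0,0],
    [0.1,0.155,-0.051,0,0],
    [0.1,0.185,-0.061,0,0],
    [0.1,0.212,-0.07,0,0],
    [0.1,0.235,-0.077,0,0],
    [0.1,0.252,-0.083,0,0],
    [0.1,0.262,-0.086,0,0],
  ],
)

```text
time_s: 29.83
position: [0.6886, 0.0093, 0.2072]
tool_rot: [-0.001, -0.071, 0.997, -0.0]
wrist_force: [-0.7, -1.0, -1.3]
grip_width: 0.0173
grip_force: 20.0
```

drive_tool(
  targets=[
    [0.1,0.003,-0.001,0,0],
    [0.1,0.003,-0.001,-0.005,0],
    [0.1,0.003,-0.001,-0.015,0],
    [0.1,0.003,-0.001,-0.028,0],
    [0.1,0.003,-0.001,-0.038,0],
    [0.1,0.003,-0.001,-0.044,0],
    [0.1,0.003,-0.001,-0.046,0],
    [0.1,0.003,-0.001,-0.046,0],
    [0.1,0.003,-0.001,-0.046,0],
  ],
)

```text
time_s: 30.58
position: [0.6897, 0.01, 0.1638]
tool_rot: [0.0, -0.072, 0.997, -0.0]
wrist_force: [-0.5, 0.6, -0.9]
grip_width: 0.0177
grip_force: 20.0
```

Run:
```python
from h import *
s=shot('side','side5'); w=shot('wrist','w6'); print(w['q']['position'],w['q']['wrist_force'])
a=cv2.resize(s['color'][150:260,310:440],(473,400),interpolation=2); cv2.imwrite('pics/c6.png',a[:,:,::-1])
```

```text
[0.69001146 0.00998888 0.16424493] [-0.27515824  0.13006337 -0.6196502 ]
```

View pics/c6.png

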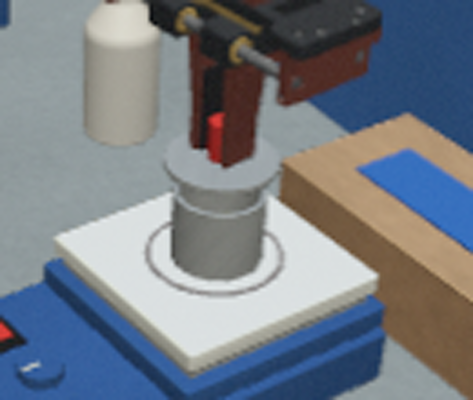

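The cover hangs level over the pot: disc centre about x=222 in the crop, pot about 220. Lowering.

drive_tool(
  targets=[
    [0.1,0,0,-0.003,0],
    [0.1,0,0,-0.008,0],
    [0.1,0,0,-0.013,0],
    [0.1,0,0,-0.016,0],
    [0.1,0,0,-0.018,0],
    [0.1,0,0,-0.019,0],
    [0.1,0,0,-0.0195,0],
    [0.1,0,0,-0.0195,0],
  ],
)

```text
time_s: 31.35
position: [0.6897, 0.0099, 0.1442]
tool_rot: [0.0, -0.072, 0.997, -0.0]
wrist_force: [0.0, 0.3, -0.5]
grip_width: 0.0174
grip_force: 20.0
```

drive_tool(
  targets=[
    [0.1,0,0,-0.0005,0],
    [0.1,0,0,-0.001,0],
    [0.1,0,0,-0.001,0],
  ],
)

```text
time_s: 31.6
position: [0.6899, 0.0099, 0.1441]
tool_rot: [0.0, -0.072, 0.997, -0.0]
wrist_force: [-2.3, 0.6, 4.8]
grip_width: 0.0179
grip_force: 20.0
```

drive_tool(
  targets=[
    [0.1,0,0,0.0005,0],
    [0.6,0,0,0.0005,0],
    [0.6,0,0,0.0005,0],
    [0.6,0,0,0.0005,0],
    [0.6,0,0,0.0005,0],
    [0.6,0,0,0.005,0],
    [0.6,0,0,0.02,0],
    [0.6,0,0,0.045,0],
    [1,0,0,0.075,0],
    [1,0,0,0.1,0],
    [1,0,0,0.11,0],
    [1,0,0,0.11,0],
  ],
)

```text
time_s: 32.6
position: [0.6912, 0.0099, 0.2565]
tool_rot: [0.003, -0.072, 0.997, -0.0]
wrist_force: [0.1, -0.4, -0.1]
grip_width: 0.0759
grip_force: 0.0
```

drive_tool(
  targets=[
    [1,-0.006,-0.01,0,-0.1],
    [1,-0.02,-0.028,0,-0.2],
    [1,-0.037,-0.05,0,-0.3],
    [1,-0.055,-0.075,0,-0.4],
    [1,-0.073,-0.1,0,-0.5],
    [1,-0.091,-0.125,0,-0.6],
    [1,-0.11,-0.15,0,-0.6],
    [1,-0.128,-0.175,0,-0.6],
    [1,-0.147,-0.2,0,-0.6],
    [1,-0.165,-0.225,0,-0.6],
    [1,-0.18,-0.245,0,-0.6],
    [1,-0.19,-0.26,0,-0.6],
  ],
  force=25,
)

```text
time_s: 33.6
position: [0.4971, -0.2511, 0.2513]
tool_rot: [-0.002, 0.227, 0.974, 0.0]
wrist_force: [-0.4, 0.6, -0.6]
grip_width: 0.0877
grip_force: 0.0
```

Run:
```python
from h import *
t=shot('top','top5'); s=shot('side','side6'); print(sense()['position'])
a=cv2.resize(t['color'][135:225,285:385],(400,360),interpolation=2); b=cv2.resize(s['color'][160:300,300:450],(386,360),interpolation=2)
cv2.imwrite('pics/c7.png',np.hstack([a,b])[:,:,::-1])
def cent(s,box,lo,hi):
    x0,y0,x1,y1=box; m=cv2.inRange(cv2.cvtColor(s['color'][y0:y1,x0:x1],cv2.COLOR_RGB2HSV),lo,hi); n,l,st,c=cv2.connectedComponentsWithStats(m); k=1+st[1:,4].argmax(); return c[k]+[x0,y0]
k=cent(t,(310,150,360,210),(0,120,80),(6,255,255)); print('knob',k,at(t,[k],.167))
```

```text
[ 0.4973887  -0.25145298  0.25141921]
knob [334.56140351 172.66666667] [[0.68993544 0.00865182 0.167     ]]
```

View pics/c7.png

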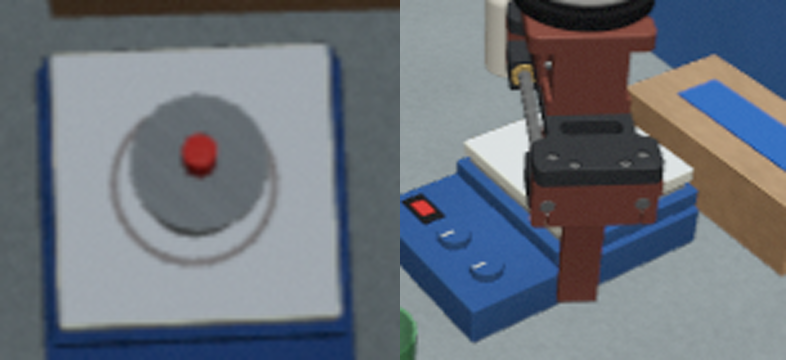

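The cover sits level on the pot, with the knob measured at (0.690, 0.009). Back to the orange jar.

drive_tool(
  targets=[
    [1,-0.008,-0.01,0,0],
    [1,-0.017,-0.022,0,0],
    [1,-0.023,-0.03,-0.005,0],
    [1,-0.023,-0.03,-0.018,0],
    [1,-0.023,-0.03,-0.038,0],
    [1,-0.023,-0.03,-0.065,0],
    [1,-0.023,-0.03,-0.093,0],
    [1,-0.023,-0.03,-0.118,0],
    [1,-0.023,-0.03,-0.138,0],
    [1,-0.023,-0.03,-0.149,0],
    [1,-0.023,-0.03,-0.152,0],
    [1,-0.023,-0.03,-0.152,0],
  ],
)

```text
time_s: 34.7
position: [0.4763, -0.2797, 0.1004]
tool_rot: [-0.001, 0.226, 0.974, 0.0]
wrist_force: [-0.6, 0.1, -0.5]
grip_width: 0.0877
grip_force: 0.0
```

drive_tool(
  targets=[
    [0.4,0,0,0,0],
    [0.4,0,0,0,0],
    [0.4,0,0,0,0],
    [0.4,0,0,0,0],
    [0.4,0,0,0,0],
    [0.4,0,0,0,0],
  ],
)

```text
time_s: 35.2
position: [0.4769, -0.2802, 0.1017]
tool_rot: [0.0, 0.226, 0.974, -0.0]
wrist_force: [-0.1, 0.1, 3.0]
grip_width: 0.0524
grip_force: 25.0
```

drive_tool(
  targets=[
    [0.4,0,0,0.004,0],
    [0.4,0,0,0.014,0],
    [0.4,0,0,0.03,0],
    [0.4,0,0,0.05,0],
    [0.4,0,0,0.072,0],
    [0.4,0,0,0.095,0],
    [0.4,0,0,0.118,0],
    [0.4,0,0,0.14,0],
    [0.4,0,0,0.16,0],
    [0.4,0,0,0.175,0],
    [0.4,0,0,0.184,0],
    [0.4,0,0,0.186,0],
  ],
)

```text
time_s: 36.2
position: [0.4772, -0.2804, 0.2893]
tool_rot: [0.001, 0.226, 0.974, -0.001]
wrist_force: [0.0, -0.3, -2.3]
grip_width: 0.0526
grip_force: 25.0
```

drive_tool(
  targets=[
    [0.4,0,0.005,0,0],
    [0.4,-0.001,0.017,0,0],
    [0.4,-0.001,0.035,0,0],
    [0.4,-0.002,0.06,0,0],
    [0.4,-0.003,0.09,0,0],
    [0.4,-0.004,0.12,0,0],
    [0.4,-0.005,0.15,0,0],
    [0.4,-0.006,0.18,0,0],
    [0.4,-0.007,0.21,0,0],
    [0.4,-0.008,0.24,0,0],
    [0.4,-0.009,0.27,0,0],
    [0.4,-0.01,0.3,0,0],
  ],
)

```text
time_s: 37.2
position: [0.4649, 0.022, 0.2859]
tool_rot: [-0.001, 0.226, 0.974, -0.0]
wrist_force: [0.7, -0.2, -3.3]
grip_width: 0.0527
grip_force: 25.0
```

drive_tool(
  targets=[
    [0.4,-0.001,0.03,0,0],
    [0.4,-0.002,0.06,0,0],
    [0.4,-0.003,0.09,0,0],
    [0.4,-0.004,0.12,0,0],
    [0.4,-0.005,0.15,0,0],
    [0.4,-0.006,0.175,0,0],
    [0.4,-0.006,0.195,0,0],
    [0.4,-0.006,0.207,0,0],
    [0.4,-0.006,0.211,0,0],
    [0.4,-0.006,0.211,0,0],
    [0.4,-0.006,0.211,0,0],
  ],
)

```text
time_s: 38.12
position: [0.4601, 0.2302, 0.2866]
tool_rot: [-0.0, 0.226, 0.974, -0.001]
wrist_force: [-0.8, 0.2, -1.9]
grip_width: 0.0524
grip_force: 25.0
```

drive_tool(
  targets=[
    [0.4,0,0,-0.005,0],
    [0.4,0,0,-0.018,0],
    [0.4,0,0,-0.038,0],
    [0.4,0,0,-0.063,0],
    [0.4,0,0,-0.09,0],
    [0.4,0,0,-0.115,0],
    [0.4,0,0,-0.137,0],
    [0.4,0,0,-0.154,0],
    [0.4,0,0,-0.166,0],
    [0.4,0,0,-0.173,0],
    [0.4,0,0,-0.175,0],
    [0.4,0,0,-0.175,0],
  ],
)

```text
time_s: 39.12
position: [0.4607, 0.2303, 0.112]
tool_rot: [-0.0, 0.227, 0.974, -0.0]
wrist_force: [-0.6, -0.0, -0.7]
grip_width: 0.0525
grip_force: 25.0
```

drive_tool(
  targets=[
    [0.4,0,0,-0.001,0],
    [0.4,0,0,-0.002,0],
    [0.4,0,0,-0.003,0],
    [0.4,0,0,-0.0035,0],
    [0.4,0,0,-0.004,0],
    [0.4,0,0,-0.004,0],
  ],
)

```text
time_s: 39.62
position: [0.4609, 0.2311, 0.1087]
tool_rot: [0.0, 0.226, 0.974, 0.0]
wrist_force: [-0.7, 0.2, 2.1]
grip_width: 0.0526
grip_force: 25.0
```

drive_tool(
  targets=[
    [0.4,0,0,-0.0005,0],
    [1,0,0,-0.0005,0],
    [1,0,0,-0.0005,0],
    [1,0,0,-0.0005,0],
    [1,0,0,-0.0005,0],
    [1,0,0,-0.0005,0],
    [1,0,0,0.005,0],
    [1,0,0,0.02,0],
    [1,0,0,0.045,0],
    [1,0,0,0.075,0],
    [1,0,0,0.105,0],
    [1,0,0,0.135,0],
  ],
)

```text
time_s: 40.62
position: [0.4603, 0.2307, 0.2448]
tool_rot: [-0.0, 0.226, 0.974, -0.0]
wrist_force: [1.0, 0.7, 0.1]
grip_width: 0.0879
grip_force: 0.0
```

drive_tool(
  targets=[
    [1,0,-0.01,0.01,0],
    [1,0.001,-0.03,0.01,0],
    [1,0.002,-0.06,0.01,0],
    [1,0.003,-0.095,0.01,0],
    [1,0.004,-0.13,0.01,0],
    [1,0.005,-0.165,0.01,0],
    [1,0.006,-0.2,0.01,0],
    [1,0.007,-0.235,0.01,0],
    [1,0.008,-0.27,0.01,0],
    [1,0.009,-0.305,0.01,0],
    [1,0.01,-0.34,0.01,0],
    [1,0.01,-0.375,0.01,0],
  ],
)

```text
time_s: 41.62
position: [0.4698, -0.1461, 0.2529]
tool_rot: [-0.0, 0.227, 0.974, -0.0]
wrist_force: [0.5, 0.2, 0.1]
grip_width: 0.0878
grip_force: 0.0
```

drive_tool(
  targets=[
    [1,0.001,-0.035,0,0],
    [1,0.002,-0.07,0,0],
    [1,0.003,-0.105,0,0],
    [1,0.004,-0.14,0,0],
    [1,0.005,-0.17,0,0],
    [1,0.006,-0.2,0,0],
    [1,0.006,-0.222,0,0],
    [1,0.006,-0.237,0,0],
    [1,0.006,-0.244,-0.01,0],
    [1,0.006,-0.246,-0.02,0],
    [1,0.006,-0.246,-0.03,0],
    [1,0.006,-0.246,-0.04,0],
  ],
)

```text
time_s: 42.62
position: [0.4762, -0.3886, 0.2114]
tool_rot: [-0.001, 0.226, 0.974, 0.001]
wrist_force: [-0.4, 1.2, 0.8]
grip_width: 0.0878
grip_force: 0.0
```

Run:
```python
from h import *
t=shot('top','top6'); w=shot('wrist','w7'); print(w['q']['position'])
x0,y0,x1,y1=200,262,245,310
m=cv2.inRange(cv2.cvtColor(t['color'][y0:y1,x0:x1],cv2.COLOR_RGB2HSV),(5,150,100),(20,255,255))
a=cv2.resize(t['color'][235:325,145:265],(480,360),interpolation=2); b=cv2.resize(w['color'],(320,240)); b=np.vstack([b,np.zeros((120,320,3),np.uint8)])
cv2.imwrite('pics/c8.png',np.hstack([a,b])[:,:,::-1]); print(proj(t,[[.4624,.2298,.142],[.4624,.2298,.012]]),proj(w,[[.477,-.39,.135]])/2)
```

```text
[ 0.47539937 -0.38779158  0.20942024]
[[220.92649807 283.79070979]
 [231.0098016  286.88424214]] [[160.0798172  128.17491406]]
```

View pics/c8.png

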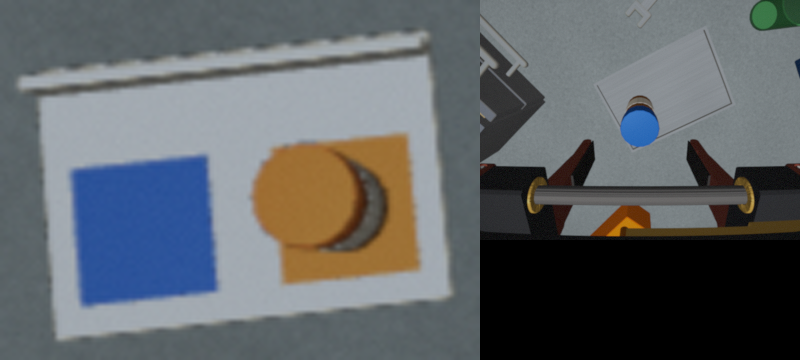

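The orange cap is at (221.5,283.8), against (221,283.8) for its square's centre, so it is well placed. The blue jar is where predicted under the gripper.

drive_tool(
  targets=[
    [1,0,0,-0.005,0],
    [1,0,0,-0.018,0],
    [1,0,0,-0.038,0],
    [1,0,0,-0.06,0],
    [1,0,0,-0.082,0],
    [1,0,0,-0.1,0],
    [1,0,0,-0.109,0],
    [1,0,0,-0.111,0],
    [1,0,0,-0.111,0],
    [0.4,0,0,-0.111,0],
    [0.4,0,0,-0.111,0],
    [0.4,0,0,-0.111,0],
  ],
)

```text
time_s: 43.72
position: [0.4773, -0.3906, 0.1034]
tool_rot: [0.001, 0.226, 0.974, -0.0]
wrist_force: [0.7, -0.4, -0.5]
grip_width: 0.0711
grip_force: 0.0
```

drive_tool(
  targets=[
    [0.4,0,0,0,0],
    [0.4,0,0,0,0],
    [0.4,0,0,0,0],
    [0.4,0,0,0,0],
  ],
)

```text
time_s: 44.05
position: [0.4769, -0.3902, 0.1026]
tool_rot: [0.0, 0.226, 0.974, -0.0]
wrist_force: [1.1, 0.2, 2.0]
grip_width: 0.0525
grip_force: 25.0
```

drive_tool(
  targets=[
    [0.4,0,0,0.004,0],
    [0.4,0,0,0.014,0],
    [0.4,0,0,0.03,0],
    [0.4,0,0,0.05,0],
    [0.4,0,0,0.072,0],
    [0.4,0,0,0.095,0],
    [0.4,0,0,0.118,0],
    [0.4,0,0,0.14,0],
    [0.4,0,0,0.163,0],
    [0.4,0,0,0.183,0],
    [0.4,0,0,0.195,0],
    [0.4,0,0,0.198,0],
  ],
)

```text
time_s: 45.05
position: [0.4773, -0.3907, 0.3031]
tool_rot: [0.002, 0.226, 0.974, -0.001]
wrist_force: [-0.9, 0.2, -0.9]
grip_width: 0.0524
grip_force: 25.0
```

drive_tool(
  targets=[
    [0.4,0,0.005,0,0],
    [0.4,-0.001,0.017,0,0],
    [0.4,-0.001,0.035,0,0],
    [0.4,-0.002,0.06,0,0],
    [0.4,-0.003,0.09,0,0],
    [0.4,-0.005,0.12,0,0],
    [0.4,-0.006,0.15,0,0],
    [0.4,-0.008,0.18,0,0],
    [0.4,-0.009,0.21,0,0],
    [0.4,-0.01,0.24,0,0],
    [0.4,-0.011,0.27,0,0],
    [0.4,-0.012,0.3,0,0],
  ],
)

```text
time_s: 46.05
position: [0.4628, -0.0872, 0.299]
tool_rot: [-0.001, 0.226, 0.974, 0.0]
wrist_force: [0.7, 0.1, -2.4]
grip_width: 0.0525
grip_force: 25.0
```

drive_tool(
  targets=[
    [0.4,-0.001,0.03,0,0],
    [0.4,-0.003,0.06,0,0],
    [0.4,-0.004,0.09,0,0],
    [0.4,-0.006,0.12,0,0],
    [0.4,-0.007,0.15,0,0],
    [0.4,-0.008,0.18,0,0],
    [0.4,-0.009,0.21,0,0],
    [0.4,-0.01,0.24,0,0],
    [0.4,-0.011,0.27,0,0],
    [0.4,-0.012,0.3,0,0],
    [0.4,-0.014,0.33,0,0],
    [0.4,-0.015,0.36,0,0],
  ],
)

```text
time_s: 47.05
position: [0.447, 0.2716, 0.2989]
tool_rot: [-0.001, 0.226, 0.974, -0.001]
wrist_force: [1.2, 0.6, -2.4]
grip_width: 0.0525
grip_force: 25.0
```

drive_tool(
  targets=[
    [0.4,-0.002,0.025,0,0],
    [0.4,-0.003,0.045,0,0],
    [0.4,-0.004,0.06,0,0],
    [0.4,-0.004,0.069,0,0],
    [0.4,-0.004,0.072,0,0],
    [0.4,-0.004,0.072,0,0],
    [0.4,-0.004,0.072,0,0],
  ],
)

```text
time_s: 47.63
position: [0.4454, 0.3411, 0.2999]
tool_rot: [-0.0, 0.227, 0.974, -0.0]
wrist_force: [-0.2, 0.0, -2.3]
grip_width: 0.0528
grip_force: 25.0
```

drive_tool(
  targets=[
    [0.4,0,0,-0.005,0],
    [0.4,0,0,-0.018,0],
    [0.4,0,0,-0.038,0],
    [0.4,0,0,-0.063,0],
    [0.4,0,0,-0.09,0],
    [0.4,0,0,-0.117,0],
    [0.4,0,0,-0.142,0],
    [0.4,0,0,-0.162,0],
    [0.4,0,0,-0.176,0],
    [0.4,0,0,-0.184,0],
    [0.4,0,0,-0.187,0],
    [0.4,0,0,-0.187,0],
  ],
)

```text
time_s: 48.63
position: [0.4457, 0.3414, 0.1128]
tool_rot: [-0.0, 0.227, 0.974, -0.0]
wrist_force: [0.2, 0.3, -2.0]
grip_width: 0.0527
grip_force: 25.0
```

drive_tool(
  targets=[
    [0.4,0,0,-0.001,0],
    [0.4,0,0,-0.002,0],
    [0.4,0,0,-0.003,0],
    [0.4,0,0,-0.0035,0],
    [0.4,0,0,-0.004,0],
    [0.4,0,0,-0.004,0],
  ],
)

```text
time_s: 49.13
position: [0.4458, 0.3422, 0.1096]
tool_rot: [0.0, 0.226, 0.974, 0.0]
wrist_force: [-0.2, -0.3, -0.1]
grip_width: 0.0525
grip_force: 25.0
```

Nearly at contact; the last half millimetre, then release and retreat away from the rack.

drive_tool(
  targets=[
    [0.4,0,0,-0.0005,0],
    [0.4,0,0,-0.0008,0],
    [1,0,0,-0.0008,0],
    [1,0,0,-0.0008,0],
    [1,0,0,-0.0008,0],
    [1,0,0,-0.0008,0],
    [1,0,0,0.005,0],
    [1,0,0,0.02,0],
    [1,0,0,0.045,0],
    [1,0,0,0.075,0],
    [1,0,0,0.105,0],
    [1,0,0,0.13,0],
  ],
)

```text
time_s: 50.13
position: [0.4458, 0.342, 0.2415]
tool_rot: [0.0, 0.226, 0.974, 0.0]
wrist_force: [0.5, -0.4, 0.7]
grip_width: 0.0875
grip_force: 0.0
```

drive_tool(
  targets=[
    [1,-0.01,0.015,0,0],
    [1,-0.025,0.035,0,0],
    [1,-0.04,0.06,0,0],
    [1,-0.055,0.085,0,0],
    [1,-0.07,0.11,0,0],
    [1,-0.085,0.135,0,0],
    [1,-0.1,0.16,0,0],
    [1,-0.115,0.18,0,0],
    [1,-0.125,0.195,0,0],
    [1,-0.13,0.2,0,0],
    [1,-0.13,0.2,0,0],
  ],
)

```text
time_s: 51.05
position: [0.3146, 0.5427, 0.2392]
tool_rot: [-0.0, 0.225, 0.974, -0.0]
wrist_force: [0.3, -0.7, 0.1]
grip_width: 0.0878
grip_force: 0.0
```

Run:
```python
from h import *
t=shot('top','top7'); s=shot('side','side7')
a=cv2.resize(t['color'][235:325,145:265],(400,300),interpolation=2); b=cv2.resize(s['color'][140:340,190:430],(400,333)); a=np.vstack([a,np.zeros((33,400,3),np.uint8)])
cv2.imwrite('pics/c9.png',np.hstack([a,b])[:,:,::-1]); print((proj(t,[[.4472,.3410,.142],[.4624,.2298,.142]])-[145,235])*10/3, sense()['time_s'])
```

```text
[[ 67.19808245 182.54310056]
 [253.08832692 162.63569931]] 51.15
```

View pics/c9.png

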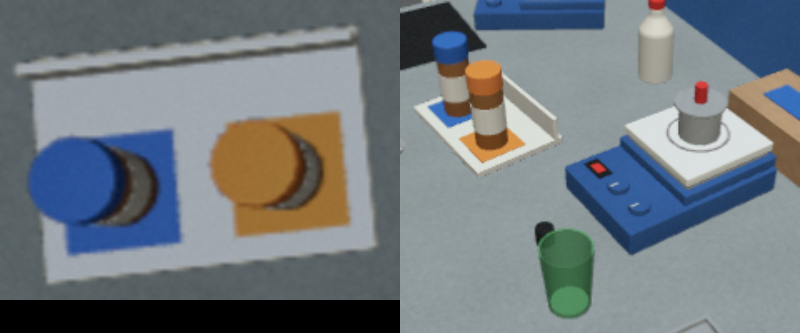

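Both jars stand upright on their own squares: blue cap at crop (73,181) against a predicted (68,183), about 3 mm off, and orange within 1 mm. The covered pot is centred and the beaker has not moved.

```bash
python3 -c "
from h import *
print(env.sign_off())"
```

```text
the job is handed in; nothing more can be done
None
```

The job is done and handed in at about 51 s of the 136 s allowed: pot centred on the hotplate plate with its cover on, both jars upright on their own colour squares (within about 3 mm in the last picture), and the beaker left where it was; the sign-off gave no verdict.

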